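# Load a capsule carton past the one-way flap of a counting magazine

## Task

Lay the capsule carton lengthwise in the open mouth of the magazine, in front of the orange flap, then push it from behind through the flap until you feel it press firmly on the sprung rubber counting stop at the back, so that it is counted; press gently there, do not force the stop. Then let go, so that the carton comes back to rest against the closed flap. Let the carton itself work the flap (keep the fingers off it), handle the carton upright, and leave the label roll, the pots and the dropper bottle alone.

Things in the scene. Friction and masses are not known exactly. Their poses are not given: they have to be found in the camera images.
- carton: White carton with dark printing, 52 x 84 x 30 mm (own x, y, z), about 50 g, lying flat and loose on the open worktop (others far right at the back are not meant). Origin: centre of the underside; y along its 84 mm length, z up. It goes into the magazine with its length along the channel, either end first.
- magazine: Fixed blue base plate, 310 x 92 x 6 mm, with an aluminium channel; position and yaw vary. Origin: underside, on the channel's centre line, below the tip of the closed flap. x runs inwards along the channel, y left, z up; plate from x = -150 to +160 mm. All x values below are in this frame. Slick channel, floor at z = 6 mm, 57 mm wide.
- mouth (a point): On the channel floor at x = -95 mm: where the carton's centre belongs in the open mouth, clear of the flap. The mouth reaches from x = -150 to -47 mm between guides 57 mm apart, 14 mm high above the floor, flared outwards over the first 30 mm.
- flap: Orange one-way flap: leaf 56 mm long, origin on its vertical hinge (x = -43, y = +36 mm), x along the leaf. Closed, it slants at 0.70 rad to the channel, inwards from the left side to the centre line; the carton swings it inwards towards the left side. Opening it takes 2 to 8 N of push. Shut behind the carton it bars the way back.
- flap_top (a point): Point on the top edge of the flap, near its tip, 12 mm above the channel floor (18 mm above the worktop). Fingertips kept 20 mm or more above the worktop, pushing on the upper part of the carton's rear face (30 mm high), pass over the flap and let it close.
- clear_point (a point): On the channel floor at x = +13 mm: when the carton's rear face has passed this point the flap springs shut behind it. When let go, the carton is then pushed back and rests against the flap tip with its rear face at about x = +1 mm (centre at +43 mm).
- roof_lip (a point): Raised front lip of the clear roof, at x = +49 mm, 49 mm above the worktop. From here inwards the channel has 34 mm high walls and the roof; before it the channel is open at the top.
- follower: Small blue spring pusher inside the channel, origin on the floor at its front face. It meets the carton when the carton's rear face is at about x = -15 mm and pushes it outwards with 2 N there, rising to 4.5 N.
- rear_unit: Dark end block (origin on the floor, x = 150 mm) carrying the counting stop: two rubber pads. They meet the carton when its rear face is somewhere from x = +14 to +34 mm; this setting differs each time and is not reported: feel it. Spring 3 N per mm. 6 N on the pads counts, over 15 N is too much; pusher and friction add 4 to 7 N to the push.
- label_roll: Roll of white labels, 62 mm across, 34 mm high. Origin: centre of the underside. Leave alone.
- pot_green: Small ointment pot with green lid, 44 mm across, 40 mm high. Origin: centre of the underside. Leave alone.
- pot_red: Small ointment pot with red lid, 44 mm across, 40 mm high. Origin: centre of the underside. Leave alone.
- dropper: Amber dropper bottle with black cap, 32 mm across, 78 mm high. Origin: centre of the underside. Leave alone.
Mind the look-alikes: they are no part of the job. Leave any green or turquoise look-alike of the carton alone.

How it is judged:
By the outcome, as a careful person would: the job done as asked, in the order asked, and still so for the second after the job is handed in, with the robot touching nothing.
It also fails if it takes over 72 s, if anything falls off the work surface, if the arm or the gripper's body presses on something with over 40 N, if the wrist force passes 120 N, or if a joint passes its speed limit or range.

## Robot

A 6-joint arm with a two-finger parallel gripper is mounted at the origin on a cart in front of the work surface, level with it; the furniture and walls round the work are solid. World frame = base frame: x ahead of the robot, y to its left, z up, the work surface at z = 0. Lengths are in mm, angles in rad, forces in N, time in s.
With the tool pointing down it reaches from about 350 to 875 mm from the base axis. Payload 4.2 kg.
Tool frame: the origin (TCP) lies on the centre line of the jaws, within the pads' length; the fingertips stand 25 mm ahead of it and the grasp point (between the pads) lies 6 mm ahead of it; z points along the fingers, y is the line along which they close (so a half turn about z gives the same grasp; the last joint's range is limited). The gripper opens to 87 mm and grips with 3 to 60 N. Pads are 19 mm wide; open, the fingers measure 117 mm over their backs; the gripper's body (75 mm by 190 mm) begins 51 mm behind the grasp point.
Start: joints at [1.438, 0.385, 0.008, 0, -1.194, -0.259], TCP at [238.625, 577.631, 247.55] pointing down, gripper open.
Joint ranges: [-3.14, 3.14], [-1.21, 2.06], [-1.07, 1.41], [-3.16, 2.05], [-2.99, -0.16], [-3.1, 3.1]. Speed limits (rad/s): [2.79, 2.79, 3.14, 3.14, 3.14, 3.14].

## Interface

Orientations are given as a rotation vector (axis times angle).
In Python, from station import status, vision, ctrl gives the robot as it stands.
- The arm moves only by the tool carry_out, never from a script. Its argument "steps" is a list of rows, each a list of 6 numbers: the shift along the tool's x, y, z in mm, then the turn, a rotation vector about the tool's x, y, z in rad. A call has 1 to 5 rows; each row is the pose to reach, as a shift and turn from the pose commanded when the call began, along the tool's axes at that moment; what a row does not reach only later rows make up. A row lasts 1/8 s, in which the tool goes at most 62.5 mm and 10.7 degrees, less where a joint would pass 70% of its speed; a pose out of reach is approached as far as the arm can. A call with a gripper value outside its range is refused whole. "fingers" is the finger opening in mm, from 0 to 87, set as the call begins (left out, the last holds). The fingers move at their own pace and stop on an object; "grip_force" is the grip in N (left out, the last holds). Time passes only in rows, so rows that repeat a pose let the fingers close. It gives the time, the measured TCP pose, the force, the opening and the grip force at its end, in the units of the state.
- status.read_state(): the state, without advancing time (a new reading comes with each control period).
- vision.get_image(name): name is "scene" or "top" or "wrist"; returns a dict with "image" (480x640x3 uint8, red, green, blue), "fx", "fy", "cx", "cy" (pixels), "R" (3x3) and "t" (3): a world point X has camera coordinates R X + t. Camera axes: x right, y down, z forward; pixel columns grow to the right and rows downward; lengths in mm; the calibration is good to about 2 mm. A picture is of the moment at which its call begins. There is no depth.
- ctrl.sign_off(): hands the job in; it is judged then, once.
Trained networks look in a picture, given as the dict that the camera call returned (one of the last four; its "shot" number tells which), for a name from the list of things; names that differ only in an ending like _2 or _b are one class to them, and where a whole thing is asked for, a point or a joint stands for the part that bears it (a point fixed in the world has none). Each returns a list of dicts, best first, with "conf" (0 to 1); they miss things now and then, are a little off and sometimes report something else, mostly with a low value. They report only what shows in the picture. A call takes as long as a camera call. They do not tell look-alikes from the thing itself.
- vision.look_for(picture, name): "extent" ([left, top, right, bottom] in pixels, round what is visible of it).
- vision.tip_of(picture, name): "location" ([column, row] in pixels: a listed point, or the origin of a listed thing).
The state is a dict: "time_s": time; "q": joint angles; "dq": joint speeds; "joint_efforts": joint torques, N m; "ee_pos": TCP position; "orientation": TCP orientation; "ft_force": force on the tool from outside, world axes, zero at the start; "ft_torque": the same for the moment, N m; "gripper_width": opening from 0.0 (shut) to 1.0 (fully open); "grasp_force": force on a finger pad.
Only numpy, scipy, OpenCV 4.12 (cv2) and the standard library are available. Lean on these libraries where they do the work, as an engineer would, in place of code of your own. Each camera call takes 0.05 s, during which the arm holds its last target. There are 200 camera calls.

## Working session

There is one attempt and no reset: what is moved stays moved. The work goes in short steps, Python scripts to look and compute and a tool call to move; the robot and the scene stay as the last step left them, time stands still between calls to the robot, and variables do not carry over. Pictures are saved under pics/ and viewed, at most 11 in all, crops included, and the job is handed in when it is done.

Besides the shell and the picture viewer there is one more tool, called after "Emit:" as a command line: name --pt "numbers of a row" for each row, then --argument value for the rest. carry_out: Moves the arm, as the interface text tells. Its arguments: {"type":"object","properties":{"steps":{"type":"array"},"fingers":{"type":"number"},"grip_force":{"type":"number"}},"required":["steps"]}

```bash
mkdir -p pics; cat > h.py <<'E'
import numpy as np, cv2
from scipy.spatial.transform import Rotation as Ro
from station import status, vision, ctrl
def world(p,uv,z):
    R=np.array(p["R"]);t=np.array(p["t"]);d=R.T@np.array([(uv[0]-p["cx"])/p["fx"],(uv[1]-p["cy"])/p["fy"],1]);c=-R.T@t
    return c+d*(z-c[2])/d[2]
def px(p,X):
    c=np.array(p["R"])@np.array(X,float)+np.array(p["t"]);return np.array([p["fx"]*c[0]/c[2]+p["cx"],p["fy"]*c[1]/c[2]+p["cy"]])
def save(p,n,crop=None,s=1):
    im=p["image"][:,:,::-1]
    if crop: im=im[crop[1]:crop[3],crop[0]:crop[2]]
    cv2.imwrite("pics/"+n,cv2.resize(im,None,fx=s,fy=s,interpolation=cv2.INTER_CUBIC))
E
python3 - <<'E'
from h import *
for n in ("top","scene"):
    p=vision.get_image(n); save(p,n+"1.png")
    print(n,-np.array(p["R"]).T@np.array(p["t"]))
    for k in ("carton","magazine","mouth","flap","flap_top","clear_point","roof_lip","follower","rear_unit"):
        for d in vision.tip_of(p,k)[:3]:
            z={"mouth":6,"clear_point":6,"flap_top":18,"roof_lip":49,"follower":6,"rear_unit":6}.get(k,0)
            print(k,np.round(d["location"]),round(d["conf"],2),np.round(world(p,d["location"],z)))
s=status.read_state();print({k:np.round(v,3) for k,v in s.items()})
E
```

```text
top [ 470.01451649  -27.15140938 1065.00844273]
carton [429. 273.] 0.74 [ 489. -253.    0.]
carton [411. 321.] 0.72 [ 385. -209.    0.]
carton [487. 292.] 0.58 [ 443. -377.    0.]
magazine [323. 220.] 0.92 [612. -22.   0.]
magazine [431. 274.] 0.31 [ 487. -257.    0.]
mouth [314. 260.] 0.77 [522.   0.   6.]
flap [186. 168.] 0.55 [740. 288.   0.]
flap [306. 234.] 0.53 [583.  17.   0.]
flap_top [323. 221.] 0.56 [608. -23.  18.]
clear_point [325. 212.] 0.59 [629. -27.   6.]
roof_lip [330. 196.] 0.96 [657. -40.  49.]
roof_lip [435. 186.] 0.49 [ 674. -264.   49.]
rear_unit [336. 151.] 0.76 [768. -56.   6.]
scene [ 137.16668906  687.92224612 1025.7892351 ]
carton [432. 241.] 0.69 [ 375. -198.    0.]
carton [400. 208.] 0.61 [ 495. -256.    0.]
carton [436. 188.] 0.57 [ 447. -379.    0.]
magazine [312. 245.] 0.85 [616. -24.   0.]
magazine [277. 214.] 0.18 [751. -64.   0.]
mouth [337. 268.] 0.98 [526.   6.   6.]
flap [315. 265.] 0.4 [578.  23.   0.]
flap_top [398. 208.] 0.66 [ 492. -238.   18.]
flap_top [311. 241.] 0.51 [617. -21.  18.]
flap_top [338. 267.] 0.19 [521.  10.  18.]
clear_point [311. 240.] 0.6 [626. -31.   6.]
roof_lip [301. 222.] 0.89 [656. -36.  49.]
rear_unit [273. 212.] 0.7 [762. -60.   6.]
{'time_s': np.float64(1.0), 'q': array([ 1.438,  0.385,  0.008, -0.   , -1.194, -0.259]), 'dq': array([-0.002,  0.   ,  0.001, -0.001,  0.001, -0.001]), 'joint_efforts': array([ 1.0000e-03, -3.9048e+01,  1.8763e+01,  4.2250e+00,  1.6000e-02,
       -0.0000e+00]), 'ee_pos': array([238.63 , 577.609, 247.542]), 'orientation': array([ 3.081, -0.612, -0.   ]), 'ft_force': array([0.301, 0.18 , 0.098]), 'ft_torque': array([-0.02 ,  0.03 ,  0.005]), 'grasp_force': np.float64(0.0), 'gripper_width': np.float64(0.998)}
```

View pics/top1.png

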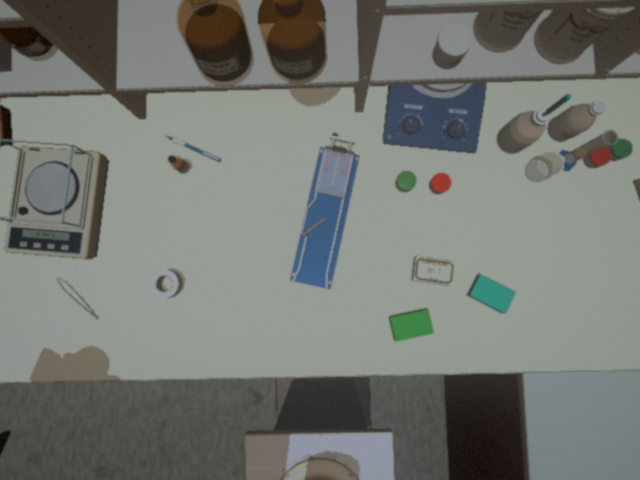

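```bash
python3 - <<'E'
from h import *
p=vision.get_image("top"); save(p,"topc.png",(280,180,530,350),3)
E
```

```text
(no output)
```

View pics/topc.png

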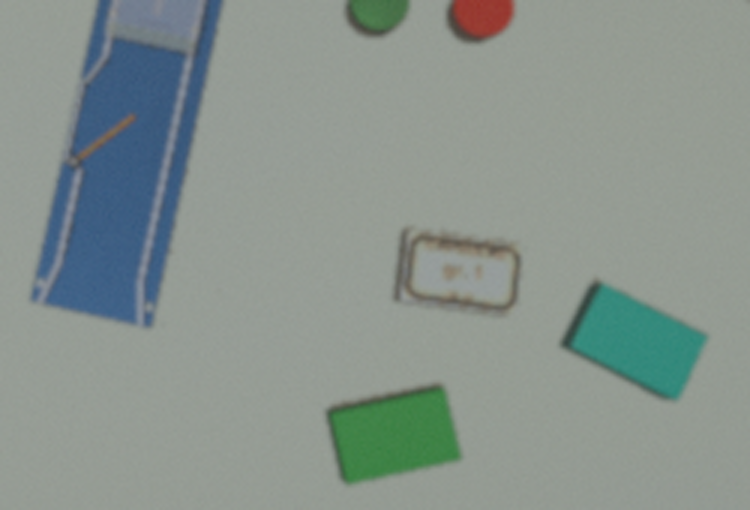

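Candidates for the carton in the top picture are white (433,270), green (411,325) and turquoise (492,293). The white one with dark print is mine, and the crop confirms it. The magazine's mouth is at (314,260) and its rear at (336,151).

```bash
cat >> h.py <<'E'
def goal(pos,ydir):
    s=status.read_state();R=Ro.from_rotvec(s["orientation"]).as_matrix()
    for sg in (1,-1):
        y=sg*np.array([ydir[0],ydir[1],0.]);y/=np.linalg.norm(y);z=np.array([0,0,-1.])
        T=np.c_[np.cross(y,z),y,z]
        print("shift",np.round(R.T@(np.array(pos)-s["ee_pos"]),1),"turn",np.round(Ro.from_matrix(R.T@T).as_rotvec(),3))
    print("ee",np.round(s["ee_pos"],1),"q",np.round(s["q"],2),"x,y",np.round(R[:,:2].T,3).tolist())
E
python3 - <<'E'
from h import *
p=vision.get_image("top")
c=world(p,(433,270),30);print(c)
goal([c[0]-50,c[1],200],[.995,-.096])
w=vision.get_image("wrist");s=status.read_state();R=Ro.from_rotvec(s["orientation"]).as_matrix()
print(R.T@(-np.array(w["R"]).T@np.array(w["t"])-s["ee_pos"]), R.T@np.array(w["R"])[2],w["fx"])
E
```

```text
[ 494.1490773 -256.0296392   30.       ]
shift [508.3 692.   47.6] turn [ 0.     0.    -1.866]
shift [508.3 692.   47.6] turn [ 0.    -0.     1.275]
ee [238.6 577.6 247.6] q [ 1.44  0.38  0.01 -0.   -1.19 -0.26] x,y [[0.924, -0.382, -0.0], [-0.382, -0.924, 0.0]]
[  73.96935714    0.79367297 -137.0287946 ] [-2.67318943e-01 -2.19438015e-04  9.63608081e-01] 400.4729265292305
```

Emit:
carry_out --pt "37 45 3 0 0 0" --pt "74 90 6 0 0 0" --pt "111 135 9 0 0 0" --pt "148 180 12 0 0 0" --pt "185 225 15 0 0 0"

```text
time_s: 1.78
ee_pos: [324.0, 297.3, 232.8]
orientation: [-3.081, 0.61, -0.001]
ft_force: [0.6, -0.2, 0.6]
gripper_width: 0.998
grasp_force: 0.0
```

Emit:
carry_out --pt "37 45 3 0 0 0" --pt "74 90 6 0 0 0" --pt "111 135 9 0 0 0" --pt "148 180 12 0 0 0" --pt "185 225 15 0 0 0"

```text
time_s: 2.4
ee_pos: [409.2, 18.7, 218.1]
orientation: [-3.081, 0.61, -0.003]
ft_force: [0.5, 0.5, 0.1]
gripper_width: 1.0
grasp_force: 0.0
```

Emit:
carry_out --pt "37 45 3 0 0 0.18" --pt "74 90 6 0 0 0.36" --pt "111 135 9 0 0 0.54" --pt "148 180 12 0 0 0.72" --pt "185 225 15 0 0 0.9"

```text
time_s: 3.02
ee_pos: [494.3, -260.3, 202.7]
orientation: [-2.503, 1.898, -0.001]
ft_force: [0.1, 0.6, -0.5]
gripper_width: 1.0
grasp_force: 0.0
```

Emit:
carry_out --pt "0 0 0 0 0 0.18" --pt "0 0 0 0 0 0.37" --pt "0 0 0 0 0 0.37"

```text
time_s: 3.4
ee_pos: [493.8, -258.4, 202.5]
orientation: [2.12, -2.318, -0.0]
ft_force: [-0.0, 0.2, -0.1]
gripper_width: 1.001
grasp_force: 0.0
```

```bash
python3 - <<'E'
from h import *
p=vision.get_image("wrist");save(p,"w1.png")
for d in vision.look_for(p,"carton")[:3]: print(d)
for d in vision.tip_of(p,"carton")[:3]: print(d,world(p,d["location"],0))
g=cv2.cvtColor(p["image"],cv2.COLOR_RGB2GRAY)
goal([494,-256,200],[.995,-.096])
E
```

```text
{'extent': [321.5, 0.0, 440.6, 120.4], 'conf': 0.9}
{'extent': [289.0, 167.9, 361.9, 276.4], 'conf': 0.58}
{'extent': [417.3, 209.2, 504.7, 313.0], 'conf': 0.56}
{'location': [324.8, 218.8], 'conf': 0.8} [ 490.7225305  -254.99895898    0.        ]
{'location': [451.4, 259.5], 'conf': 0.79} [ 381.31387142 -207.77260872    0.        ]
{'location': [377.1, 53.9], 'conf': 0.61} [ 438.66943376 -382.66884527    0.        ]
shift [-2.   0.1  2.7] turn [ 0.000e+00 -1.000e-03 -3.134e+00]
shift [-2.   0.1  2.7] turn [-0.    -0.     0.008]
ee [ 493.9 -258.   202.7] q [-0.19  0.31 -0.23  0.   -1.04  0.1 ] x,y [[-0.088, -0.996, 0.0], [-0.996, 0.088, -0.0]]
```

View pics/w1.png

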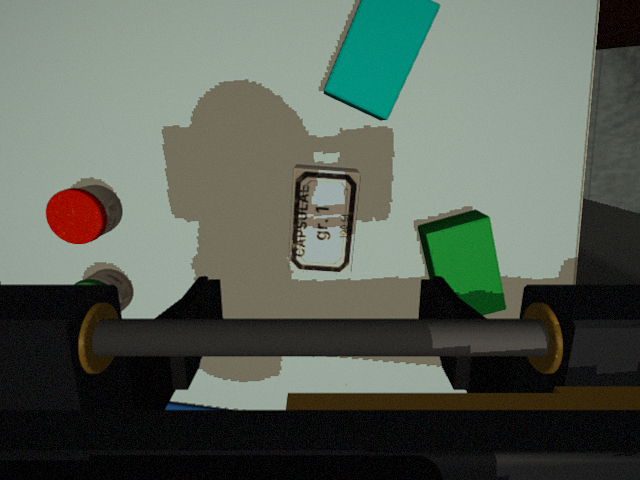

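The wrist picture shows the white carton ("CAPSULAE gr. 1") centred at about (324,220). Turquoise is at (385,55) and green at (462,260).

```bash
python3 - <<'E'
from h import *
p=vision.get_image("wrist")
g=cv2.cvtColor(p["image"],cv2.COLOR_RGB2GRAY)[160:285,280:370]
m=(g<55).astype(np.uint8)
n,l,st,_=cv2.connectedComponentsWithStats(m)
k=1+np.argmax(st[1:,4]);ys,xs=np.nonzero(l==k);print(st[k])
W=np.array([world(p,(x+280,y+160),30)[:2] for x,y in zip(xs,ys)],np.float32)
r=cv2.minAreaRect(W);print(r);b=cv2.boxPoints(r);print(b)
e=max((b[1]-b[0],b[2]-b[1]),key=np.linalg.norm);e/=np.linalg.norm(e);print("long",e)
goal([*r[0],42],[e[1],-e[0]])
E
```

```text
[  13   11   64  100 1199]
((492.517578125, -258.7041015625), (79.10518646240234, 46.82791519165039), 80.61152648925781)
[[ 462.96512 -293.90744]
 [ 509.1658  -301.54636]
 [ 522.07007 -223.50076]
 [ 475.86935 -215.86185]]
long [0.16312788 0.98660487]
shift [  0.9   1.4 160.8] turn [ 0.000e+00 -1.000e-03 -3.066e+00]
shift [  0.9   1.4 160.8] turn [-0.    -0.     0.075]
ee [ 493.9 -257.9  202.8] q [-0.19  0.31 -0.23  0.   -1.04  0.1 ] x,y [[-0.089, -0.996, 0.0], [-0.996, 0.089, -0.0]]
```

Emit:
carry_out --pt "1 1 45 0 0 0.07" --pt "1 1 95 0 0 0.07" --pt "1 1 130 0 0 0.07" --pt "1 1 150 0 0 0.07" --pt "1 1 160 0 0 0.07" --fingers 72

```text
time_s: 4.22
ee_pos: [492.4, -258.8, 41.5]
orientation: [2.037, -2.39, -0.002]
ft_force: [0.7, 0.4, 0.6]
gripper_width: 0.826
grasp_force: 0.0
```

Emit:
carry_out --pt "0 0 0 0 0 0" --pt "0 0 0 0 0 0" --pt "0 0 0 0 0 0" --pt "0 0 0 0 0 0" --pt "0 0 0 0 0 0" --fingers 40 --grip_force 12

```text
time_s: 4.85
ee_pos: [493.3, -259.2, 43.6]
orientation: [-2.036, 2.392, -0.002]
ft_force: [-0.4, 1.4, 6.4]
gripper_width: 0.599
grasp_force: 12.0
```

```bash
python3 - <<'E'
from h import *
s=status.read_state();print(s["gripper_width"]*87,s["grasp_force"],s["ft_force"])
p=vision.get_image("wrist");save(p,"w2.png")
goal([492,-258,42],[1,-.16])
E
```

```text
52.102281440829984 12.002389580011368 [-0.44319772  1.3989414   6.36004764]
shift [-0.9  1.5  1.6] turn [-0.00e+00  2.00e-03  3.14e+00]
shift [-0.9  1.5  1.6] turn [-0.002 -0.    -0.002]
ee [ 493.3 -259.2   43.6] q [-0.19  0.5  -0.4   0.   -0.67  0.03] x,y [[-0.16, -0.987, 0.0], [-0.987, 0.16, -0.002]]
```

View pics/w2.png

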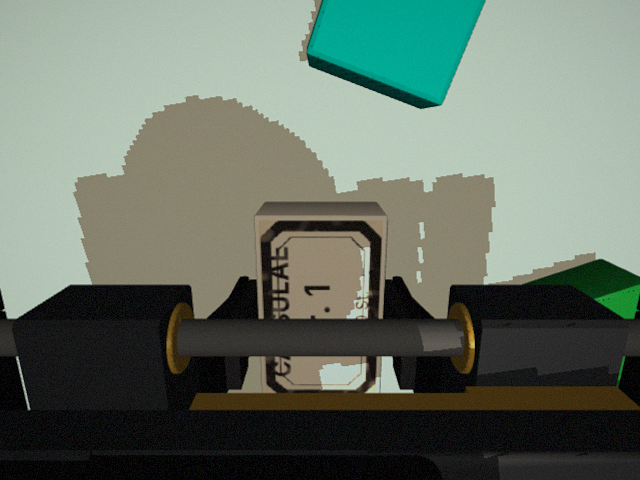

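The carton is held, at 52 mm between the pads. I'll lift it and measure the magazine from the top camera meanwhile.

Emit:
carry_out --pt "0 0 -20 0 0 0" --pt "0 0 -60 0 0 0" --pt "0 0 -110 0 0 0" --pt "0 0 -130 0 0 0" --pt "0 0 -130 0 0 0"

```text
time_s: 5.52
ee_pos: [493.5, -259.2, 174.1]
orientation: [-2.034, 2.391, -0.005]
ft_force: [-0.6, 0.4, -1.4]
gripper_width: 0.591
grasp_force: 12.0
```

```bash
python3 - <<'E'
from h import *
p=vision.get_image("top")
h=cv2.cvtColor(p["image"],cv2.COLOR_RGB2HSV)
m=cv2.inRange(h,(100,120,60),(125,255,255));m[:,380:]=0;m[:140]=0;m[:,:270]=0
n,l,st,_=cv2.connectedComponentsWithStats(m);k=1+np.argmax(st[1:,4])
mm=cv2.morphologyEx(m,cv2.MORPH_OPEN,np.ones((3,3)));ys,xs=np.nonzero(mm);print(xs.min(),xs.max(),ys.min(),ys.max())
W=np.array([world(p,(x,y),6)[:2] for x,y in zip(xs,ys)],np.float32)
r=cv2.minAreaRect(W);b=cv2.boxPoints(r);print(r,b)
e=max((b[1]-b[0],b[2]-b[1]),key=np.linalg.norm);e/=np.linalg.norm(e);e*=np.sign(e[0]);print("yaw",np.arctan2(e[1],e[0]))
o=np.array(r[0])-5*e
for x in(-150,-95,0,49,150):print(x,o+x*e)
f=o-95*e;goal([*f,180],[-e[1],e[0]])
s=status.read_state();print(s["gripper_width"]*87,s["grasp_force"],s["ft_force"])
E
```

```text
295 349 193 285
((576.8153686523438, -15.950408935546875), (85.69137573242188, 215.0608367919922), 76.21707916259766) [[ 4.6217352e+02 -3.1943897e+01]
 [ 6.7104181e+02 -8.3180847e+01]
 [ 6.9145721e+02  4.3079376e-02]
 [ 4.8258893e+02  5.1280029e+01]]
yaw -0.2405573
-150 [426.27854061  20.97739816]
-95 [479.69483852   7.87398171]
0 [571.959342   -14.75918937]
49 [619.54839993 -26.43314052]
150 [717.64014339 -50.49577689]
shift [-261.2   55.5   -7.5] turn [0.00e+00 1.00e-03 1.65e+00]
shift [-261.2   55.5   -7.5] turn [-1.000e-03  0.000e+00 -1.492e+00]
ee [ 492.5 -258.9  172.3] q [-0.19  0.34 -0.27 -0.   -0.96  0.03] x,y [[-0.161, -0.987, -0.001], [-0.987, 0.161, -0.0]]
51.62110495693929 11.999494135379791 [-1.09304041  0.45273247 -1.03637089]
```

Emit:
carry_out --pt "-52 2 0 0 0 -0.18" --pt "-104 4 0 0 0 -0.36" --pt "-156 7 0 0 0 -0.54" --pt "-208 9 0 0 0 -0.72" --pt "-260 11 0 0 0 -0.9"

```text
time_s: 6.2
ee_pos: [522.5, 0.8, 170.5]
orientation: [2.875, -1.26, -0.005]
ft_force: [1.4, 0.1, -0.1]
gripper_width: 0.596
grasp_force: 12.0
```

Emit:
carry_out --pt "0 0 0 0 0 -0.18" --pt "0 0 0 0 0 -0.36" --pt "0 0 0 0 0 -0.54" --pt "0 0 0 0 0 -0.59" --pt "0 0 0 0 0 -0.59"

```text
time_s: 6.82
ee_pos: [522.6, -0.8, 170.6]
orientation: [3.117, -0.38, -0.006]
ft_force: [-0.2, -0.1, -0.9]
gripper_width: 0.595
grasp_force: 12.0
```

```bash
python3 - <<'E'
from h import *
p=vision.get_image("wrist");save(p,"w3.png")
for k,z in (("magazine",0),("mouth",6),("flap",6),("flap_top",18),("clear_point",6),("roof_lip",49),("rear_unit",6)):
    for d in vision.tip_of(p,k)[:2]: print(k,np.round(d["location"]),round(d["conf"],2),np.round(world(p,d["location"],z)))
goal([523,0,60],[.238,.971])
E
```

```text
magazine [320.  98.] 0.92 [613. -25.   0.]
flap_top [318. 102.] 0.89 [610. -22.  18.]
clear_point [323.  74.] 0.97 [627. -30.   6.]
shift [ -0.7  -0.5 112.5] turn [0.   0.   3.14]
shift [ -0.7  -0.5 112.5] turn [-0.     0.    -0.002]
ee [523.5  -0.7 172.5] q [ 0.31  0.28 -0.35 -0.   -0.94  1.02] x,y [[0.971, -0.24, -0.0], [-0.24, -0.971, -0.0]]
```

View pics/w3.png

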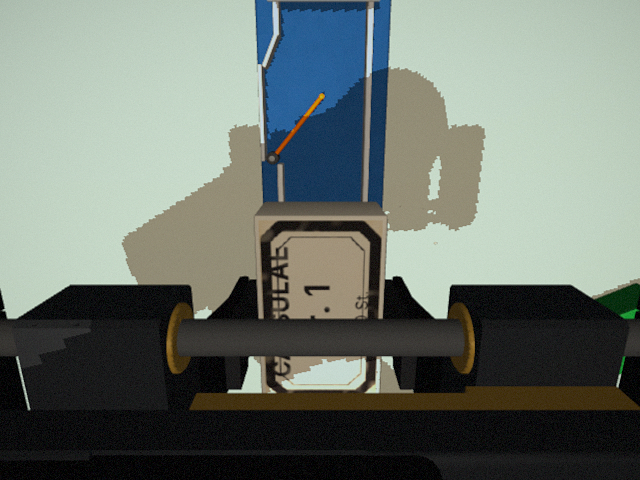

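The carton hangs aligned above the mouth, with the flap tip at (322,96) and the hinge at (272,158). Next I'll fit the plate edges for the centre line.

```bash
python3 - <<'E'
from h import *
p=vision.get_image("wrist")
h=cv2.cvtColor(p["image"],cv2.COLOR_RGB2HSV)
m=cv2.inRange(h,(100,120,30),(128,255,255));L=[];Rr=[]
for r in range(20,195,5):
    x=np.nonzero(m[r,235:410])[0]+235
    L.append(world(p,(x[0]-.5,r),6)[:2]);Rr.append(world(p,(x[-1]+.5,r),6)[:2])
out=[]
for A in (L,Rr):
    vx,vy,x0,y0=cv2.fitLine(np.array(A,np.float32),cv2.DIST_HUBER,0,.01,.01).ravel();print(np.arctan2(vy,vx),x0,y0);out.append(lambda x,a=(vx,vy,x0,y0):a[3]+a[1]/a[0]*(x-a[2]))
for x in (523,570,614):print(x,out[0](x),out[1](x),(out[0](x)+out[1](x))/2)
# carton front top edge corners
for u in((256,219),(387,219),(255,210),(387,206)):print(world(p,u,172.5-13)[:2])
print("tip",world(p,(322,96),18))
E
```

```text
-0.1938844 626.46906 14.558551
-0.24449973 597.1278 -68.68617
523 34.874798 -50.191936 -7.6585693
570 25.646301 -61.918022 -18.13586
614 17.00686 -72.89564 -27.94439
[567.78842392  12.88554952]
[555.71718104 -35.92309989]
[571.258173    12.26519069]
[560.6898422  -36.92000816]
tip [614.44514527 -25.32519681  18.        ]
```

Emit:
carry_out --pt "-3 2 40 0 0 0" --pt "-3 2 75 0 0 0" --pt "-3 2 95 0 0 0" --pt "-3 2 100 0 0 0" --pt "-3 2 100 0 0 0"

```text
time_s: 7.9
ee_pos: [520.6, -1.8, 72.9]
orientation: [-3.119, 0.379, -0.001]
ft_force: [-0.2, 0.3, -0.6]
gripper_width: 0.594
grasp_force: 12.0
```

```bash
python3 - <<'E'
from h import *
p=vision.get_image("wrist");save(p,"w4.png",(200,0,440,240),2.5)
q=vision.get_image("scene");
save(q,"s4.png",(240,180,400,300),5)
h=cv2.cvtColor(p["image"],cv2.COLOR_RGB2HSV)
m=cv2.inRange(h,(100,120,30),(128,255,255))
for r in range(10,200,15):
    x=np.nonzero(m[r,200:440])[0]+200
    if len(x): print(r,x[0],x[-1],np.round(world(p,(x[0]-.5,r),6)[:2],1),np.round(world(p,(x[-1]+.5,r),6)[:2],1))
goal([520,-2,72],[.242,.970])
E
```

```text
10 223 420 [652.7  10.7] [631.  -77.1]
25 224 419 [646.6  12.1] [625.  -75.6]
40 234 418 [639.5   9.5] [618.9 -74. ]
55 235 417 [633.2  10.9] [612.6 -72.4]
70 235 416 [627.   12.9] [606.3 -70.8]
85 236 415 [620.5  14.4] [599.8 -69.2]
100 237 415 [613.8  15.9] [593.1 -68. ]
115 238 414 [607.1  17.5] [586.4 -66.3]
130 238 413 [600.3  19.5] [579.6 -64.5]
145 239 412 [593.3  21.2] [572.6 -62.7]
160 240 411 [586.2  22.8] [565.5 -60.9]
175 235 410 [579.6  27.5] [558.3 -59.1]
190 233 409 [572.6  30.7] [550.9 -57.2]
shift [-0.9  0.5  1.6] turn [ 3.000e-03 -2.000e-03 -3.139e+00]
shift [-0.9  0.5  1.6] turn [-0.001 -0.002  0.003]
ee [521.   -1.7  73.6] q [ 0.31  0.41 -0.47  0.   -0.69  1.02] x,y [[0.971, -0.239, 0.002], [-0.239, -0.971, -0.001]]
```

View pics/w4.png

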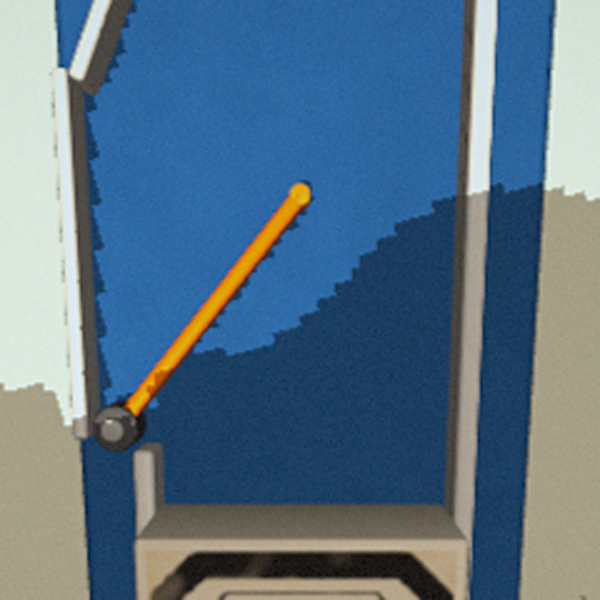

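View pics/s4.png

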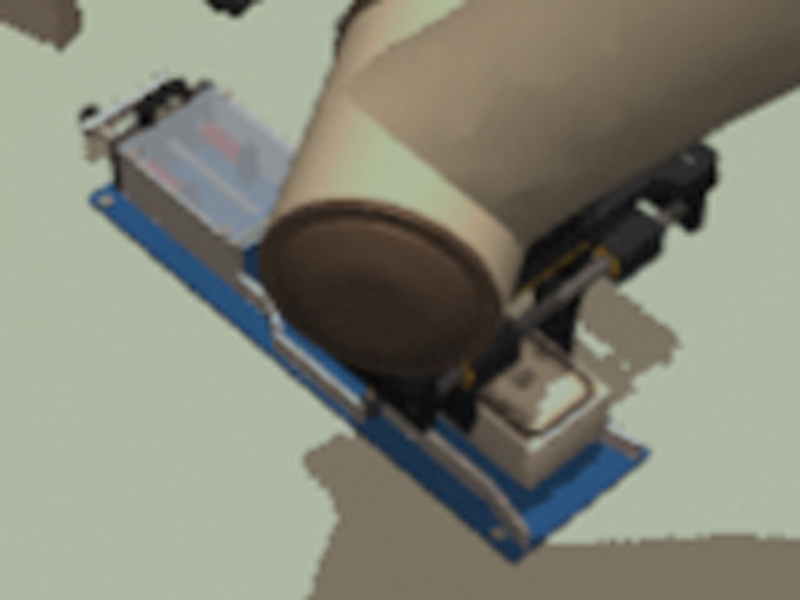

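Carton and channel are within about 1 mm: carton front centre is at column 320.6, channel centre at about 322. I'll shift it 1 mm and lower.

Emit:
carry_out --pt "0 1 4 0 0 0" --pt "0 1 8 0 0 0" --pt "0 1 12 0 0 0" --pt "0 1 16 0 0 0" --pt "0 1 16 0 0 0"

```text
time_s: 8.62
ee_pos: [519.6, -2.9, 56.1]
orientation: [3.118, -0.379, -0.002]
ft_force: [0.3, 0.4, -0.2]
gripper_width: 0.595
grasp_force: 12.0
```

Emit:
carry_out --pt "0 0 3 0 0 0" --pt "0 0 6 0 0 0" --pt "0 0 7 0 0 0" --pt "0 0 7 0 0 0"

```text
time_s: 9.12
ee_pos: [520.1, -2.8, 49.7]
orientation: [-3.119, 0.379, -0.001]
ft_force: [0.1, 0.1, 0.3]
gripper_width: 0.597
grasp_force: 12.0
```

Emit:
carry_out --pt "0 0 1 0 0 0" --pt "0 0 2 0 0 0" --pt "0 0 2 0 0 0"

```text
time_s: 9.5
ee_pos: [520.8, -2.8, 49.5]
orientation: [-3.119, 0.377, -0.003]
ft_force: [-2.6, -0.8, 12.3]
gripper_width: 0.599
grasp_force: 12.0
```

Emit:
carry_out --pt "0 0 -1.5 0 0 0" --pt "0 0 -1.5 0 0 0" --pt "0 0 -1.5 0 0 0" --pt "0 0 -1.5 0 0 0" --fingers 70

```text
time_s: 10.0
ee_pos: [519.8, -2.9, 48.8]
orientation: [3.118, -0.379, -0.001]
ft_force: [-0.2, 0.8, -0.2]
gripper_width: 0.796
grasp_force: 0.0
```

Emit:
carry_out --pt "0 0 -15 0 0 0" --pt "0 0 -45 0 0 0" --pt "-30 0 -60 0 0 0" --pt "-75 0 -60 0 0 0" --pt "-75 0 -60 0 0 0"

```text
time_s: 10.62
ee_pos: [444.4, 15.0, 110.0]
orientation: [-3.119, 0.377, 0.001]
ft_force: [0.0, 0.1, 0.2]
gripper_width: 0.805
grasp_force: 0.0
```

```bash
python3 - <<'E'
from h import *
p=vision.get_image("wrist");save(p,"w5.png")
s=status.read_state();print(s["ft_force"])
goal([614-157*.970,-25.8+157*.242,46],[.242,.970])
E
```

```text
[ 0.75384863 -0.04826563  0.59471577]
shift [15.2 -0.5 64.3] turn [ 3.000e-03 -1.000e-03 -3.137e+00]
shift [15.2 -0.5 64.3] turn [-0.001 -0.002  0.004]
ee [446.7  15.3 110.3] q [ 0.4   0.25 -0.6   0.   -0.72  0.93] x,y [[0.971, -0.238, 0.002], [-0.238, -0.971, -0.001]]
```

View pics/w5.png

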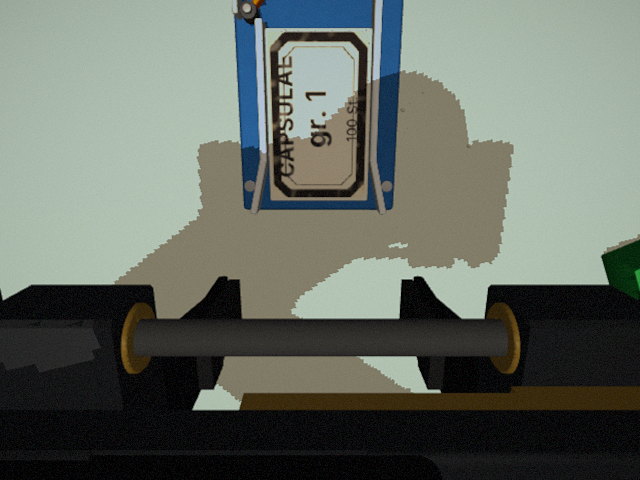

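The carton lies straight between the guides, with its rear edge at row 199. I'll close the fingers and come down behind it.

Emit:
carry_out --pt "6 0 15 0 0 0" --pt "6 0 35 0 0 0" --pt "6 0 50 0 0 0" --pt "6 0 60 0 0 0" --pt "6 0 62 0 0 0" --fingers 0 --grip_force 20

```text
time_s: 11.3
ee_pos: [453.1, 13.4, 45.9]
orientation: [3.118, -0.38, -0.003]
ft_force: [0.7, -0.6, 0.9]
gripper_width: 0.318
grasp_force: 0.0
```

Emit:
carry_out --pt "2 0 0 0 0 0" --pt "4 0 0 0 0 0" --pt "6 0 0 0 0 0" --pt "8 0 0 0 0 0" --pt "10 0 0 0 0 0"

```text
time_s: 11.92
ee_pos: [462.8, 11.3, 47.2]
orientation: [-3.119, 0.379, -0.001]
ft_force: [0.7, -0.4, -0.8]
gripper_width: 0.004
grasp_force: 0.0
```

Emit:
carry_out --pt "6 0 -1 0 0 0" --pt "12 0 -1 0 0 0" --pt "20 0 -1 0 0 0" --pt "28 0 -1 0 0 0" --pt "36 0 -1 0 0 0"

```text
time_s: 12.55
ee_pos: [496.3, 2.0, 47.6]
orientation: [3.117, -0.38, -0.007]
ft_force: [-3.9, -0.1, 2.8]
gripper_width: 0.011
grasp_force: 1.9
```

Emit:
carry_out --pt "8 0 0 0 0 0" --pt "16 0 0 0 0 0" --pt "24 0 0 0 0 0" --pt "32 0 0 0 0 0" --pt "40 0 0 0 0 0"

```text
time_s: 13.18
ee_pos: [537.2, -7.0, 48.1]
orientation: [-3.119, 0.379, -0.001]
ft_force: [-2.0, -0.7, 0.3]
gripper_width: 0.005
grasp_force: 0.5
```

```bash
python3 - <<'E'
from h import *
p=vision.get_image("wrist");save(p,"w6.png")
s=status.read_state();print(s["ft_force"])
goal([614-15*.970,-25.8+15*.242,48],[.242,.970])
E
```

```text
[-0.07770365 -0.90519292 -0.23501345]
shift [62.8  0.2  0.4] turn [ 3.000e-03 -1.000e-03 -3.139e+00]
shift [62.8  0.2  0.4] turn [-0.001 -0.002  0.003]
ee [538.5  -7.   48.2] q [ 0.29  0.47 -0.44  0.   -0.65  1.04] x,y [[0.971, -0.239, 0.002], [-0.239, -0.971, -0.001]]
```

View pics/w6.png

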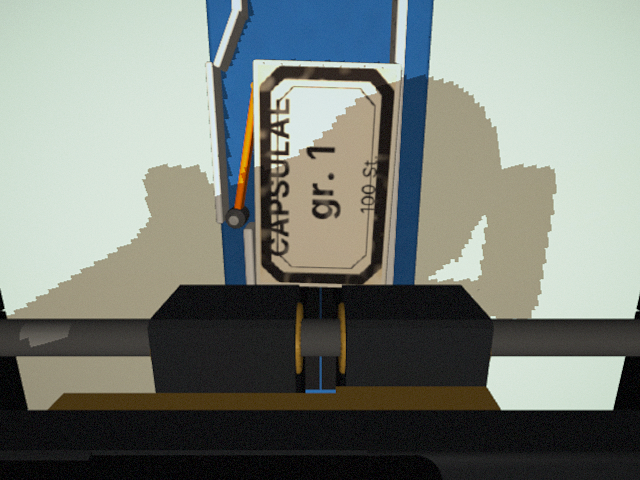

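The carton has swung the flap open and lies straight in the channel. I'll continue.

Emit:
carry_out --pt "8 0 0 0 0 0" --pt "16 0 0 0 0 0" --pt "24 0 0 0 0 0" --pt "32 0 0 0 0 0" --pt "40 0 0 0 0 0"

```text
time_s: 13.85
ee_pos: [575.8, -16.7, 48.1]
orientation: [3.119, -0.379, 0.0]
ft_force: [-1.3, -1.0, -0.3]
gripper_width: 0.011
grasp_force: 0.5
```

Emit:
carry_out --pt "6 0 0 0 0 0" --pt "12 0 0 0 0 0" --pt "18 0 0 0 0 0" --pt "24 0 0 0 0 0" --pt "28 0 0 0 0 0"

```text
time_s: 14.48
ee_pos: [602.2, -23.2, 48.0]
orientation: [3.118, -0.379, -0.002]
ft_force: [-3.9, 2.4, 2.9]
gripper_width: 0.005
grasp_force: 2.4
```

Emit:
carry_out --pt "2 0 0 0 0 0" --pt "4 0 0 0 0 0" --pt "6 0 0 0 0 0" --pt "8 0 0 0 0 0"

```text
time_s: 14.98
ee_pos: [610.1, -25.1, 48.0]
orientation: [3.119, -0.379, -0.001]
ft_force: [-4.8, 1.9, 2.8]
gripper_width: 0.004
grasp_force: 2.5
```

Emit:
carry_out --pt "2 0 0 0 0 0" --pt "4 0 0 0 0 0" --pt "6 0 0 0 0 0" --pt "7 0 0 0 0 0" --pt "7 0 0 0 0 0"

```text
time_s: 15.6
ee_pos: [617.3, -26.9, 48.0]
orientation: [-3.119, 0.379, -0.001]
ft_force: [-2.3, 0.7, 1.9]
gripper_width: 0.008
grasp_force: 1.5
```

Emit:
carry_out --pt "1 0 0 0 0 0" --pt "2 0 0 0 0 0" --pt "2 0 0 0 0 0"

```text
time_s: 15.98
ee_pos: [619.0, -27.3, 48.0]
orientation: [3.119, -0.379, 0.0]
ft_force: [-3.1, 0.6, 1.0]
gripper_width: 0.005
grasp_force: 1.8
```

Emit:
carry_out --pt "1 0 0 0 0 0" --pt "2 0 0 0 0 0" --pt "2 0 0 0 0 0"

```text
time_s: 16.35
ee_pos: [621.0, -27.8, 48.0]
orientation: [3.119, -0.379, 0.0]
ft_force: [-3.5, 0.7, 1.0]
gripper_width: 0.004
grasp_force: 1.8
```

```bash
python3 - <<'E'
from h import *
p=vision.get_image("wrist");save(p,"w7.png")
f=[]
for i in range(3):
    s=status.read_state();f.append(s["ft_force"]);vision.get_image("wrist")
f=np.array(f);print(f, f@np.array([-.97,.242,0]))
E
```

```text
[[-3.90215552  0.16639878  0.65697572]
 [-3.966763    1.83258413  0.97251464]
 [-3.69632671  0.36062204 -0.37379066]] [3.82535936 4.29124546 3.67270744]
```

View pics/w7.png

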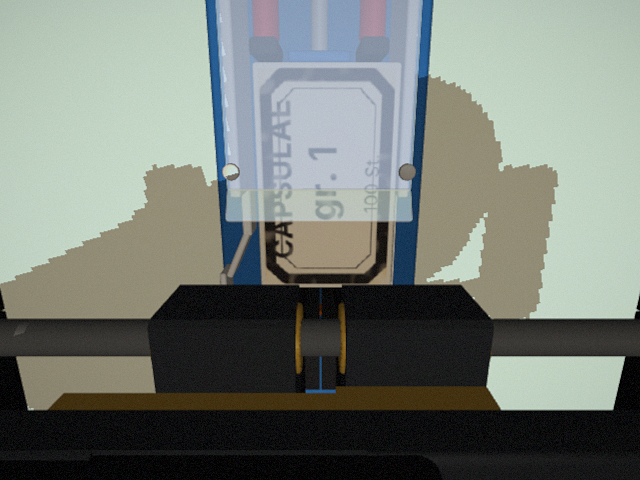

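The carton's front at row 63 is nearly at the rubber pads, whose ends are at about (266,60) and (374,60). I'll continue gently.

Emit:
carry_out --pt "1 0 0 0 0 0" --pt "2 0 0 0 0 0" --pt "2 0 0 0 0 0"

```text
time_s: 16.92
ee_pos: [622.9, -28.3, 48.0]
orientation: [3.119, -0.379, -0.0]
ft_force: [-4.4, 0.1, 0.4]
gripper_width: 0.003
grasp_force: 1.8
```

Emit:
carry_out --pt "1 0 0 0 0 0" --pt "2 0 0 0 0 0" --pt "2 0 0 0 0 0"

```text
time_s: 17.3
ee_pos: [624.2, -28.6, 48.0]
orientation: [3.119, -0.379, -0.002]
ft_force: [-6.2, 2.0, 1.7]
gripper_width: 0.004
grasp_force: 2.8
```

Emit:
carry_out --pt "0.5 0 0 0 0 0" --pt "1 0 0 0 0 0" --pt "1 0 0 0 0 0"

```text
time_s: 17.68
ee_pos: [624.5, -28.7, 48.0]
orientation: [3.118, -0.379, -0.005]
ft_force: [-6.6, 2.8, 4.0]
gripper_width: 0.006
grasp_force: 3.6
```

Emit:
carry_out --pt "0.5 0 0 0 0 0" --pt "1 0 0 0 0 0" --pt "1 0 0 0 0 0"

```text
time_s: 18.05
ee_pos: [624.9, -28.8, 48.0]
orientation: [3.118, -0.379, -0.007]
ft_force: [-7.9, 3.7, 4.2]
gripper_width: 0.005
grasp_force: 4.4
```

Emit:
carry_out --pt "0.7 0 0 0 0 0" --pt "1.5 0 0 0 0 0" --pt "1.5 0 0 0 0 0"

```text
time_s: 18.42
ee_pos: [625.5, -28.9, 48.0]
orientation: [3.118, -0.379, -0.009]
ft_force: [-10.5, 5.4, 6.3]
gripper_width: 0.009
grasp_force: 5.5
```

Emit:
carry_out --pt "0.5 0 0 0 0 0" --pt "1 0 0 0 0 0" --pt "1 0 0 0 0 0"

```text
time_s: 18.8
ee_pos: [625.9, -29.1, 48.0]
orientation: [3.118, -0.379, -0.012]
ft_force: [-12.4, 6.0, 7.4]
gripper_width: 0.005
grasp_force: 6.3
```

Emit:
carry_out --pt "0.5 0 0 0 0 0" --pt "1 0 0 0 0 0" --pt "1 0 0 0 0 0" --pt "1 0 0 0 0 0"

```text
time_s: 19.3
ee_pos: [626.2, -29.2, 48.0]
orientation: [3.118, -0.379, -0.014]
ft_force: [-12.7, 7.3, 8.2]
gripper_width: 0.008
grasp_force: 7.0
```

Emit:
carry_out --pt "0.5 0 0 0 0 0" --pt "1 0 0 0 0 0" --pt "1 0 0 0 0 0" --pt "1 0 0 0 0 0"

```text
time_s: 19.8
ee_pos: [626.7, -29.3, 48.0]
orientation: [3.118, -0.379, -0.015]
ft_force: [-14.0, 7.2, 9.4]
gripper_width: 0.005
grasp_force: 7.8
```

Firm contact: about 15 N of push, so roughly 8–11 N on the pads. I'll back off smoothly.

Emit:
carry_out --pt "-3 0 0 0 0 0" --pt "-7 0 0 0 0 0" --pt "-11 0 0 0 0 0" --pt "-16 0 0 0 0 0" --pt "-21 0 0 0 0 0"

```text
time_s: 20.42
ee_pos: [610.7, -25.2, 48.1]
orientation: [-3.119, 0.379, -0.001]
ft_force: [-3.0, 0.3, 0.6]
gripper_width: 0.006
grasp_force: 1.5
```

Emit:
carry_out --pt "-8 0 0 0 0 0" --pt "-18 0 0 0 0 0" --pt "-30 0 0 0 0 0" --pt "-40 0 -10 0 0 0" --pt "-50 0 -40 0 0 0"

```text
time_s: 21.05
ee_pos: [560.8, -13.2, 87.8]
orientation: [3.118, -0.379, -0.004]
ft_force: [0.7, -0.5, 0.4]
gripper_width: 0.003
grasp_force: 0.0
```

```bash
python3 - <<'E'
from h import *
p=vision.get_image("wrist");save(p,"w8.png")
s=status.read_state();print(s["ft_force"],s["ee_pos"])
for x in (-5,1,13): print(x,px(p,[614+x*.97,-25.8-x*.242,36]))
E
```

```text
[-1.48524529 -0.02923542  1.61404767] [562.73378664 -12.69861738  92.87729597]
-5 [317.05114518 179.81223116]
1 [317.05598741 166.92090895]
13 [317.06592782 140.4568315 ]
```

View pics/w8.png

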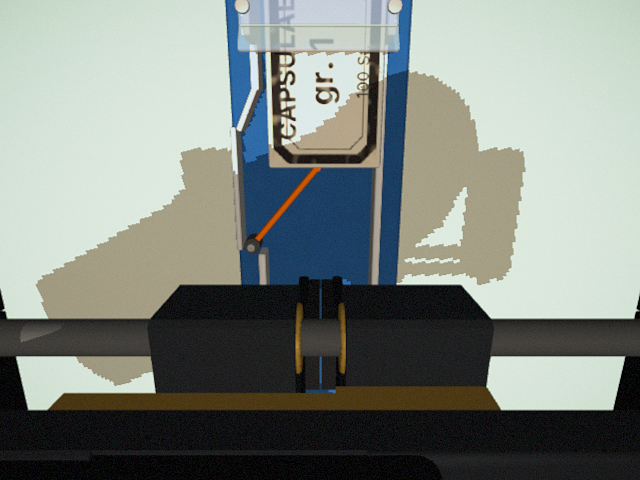

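The carton rests with its rear edge at row 166, predicted 167 for x = +1, against the closed flap's tip at (318,168). I'll lift clear and hand in.

Emit:
carry_out --pt "0 0 -30 0 0 0" --pt "0 0 -70 0 0 0" --pt "0 0 -90 0 0 0" --pt "0 0 -90 0 0 0" --pt "0 0 -90 0 0 0"

```text
time_s: 21.72
ee_pos: [561.4, -13.3, 177.3]
orientation: [3.119, -0.379, -0.002]
ft_force: [-0.3, -0.4, 0.4]
gripper_width: 0.008
grasp_force: 0.0
```

```bash
python3 -c "
from station import ctrl;print(ctrl.sign_off())"
```

```text
the job is handed in; nothing more can be done
None
```

The carton was pushed through the flap onto the counting stop (about 15 N of push, an estimated 8–11 N on the pads, so it should have counted), then let go to rest against the closed flap; the job was handed in at about 22 s, and no verdict was shown.

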